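Shut and latch the egg caddy

TASK

Put the braised eggs away for the break: with the fingertips push the sliding cover of the steel egg caddy fully shut, and then push the latch round by its post until its arm lies over the cover and stops. Leave the caddy standing where it is, do not lift it, and do not disturb the shaker, the jar and the tin beside it.

Things in the scene. Friction and masses are not known exactly. Their poses are not given: they have to be found in the camera images.
- caddy: low steel box, 130 (x) by 320 (y) mm, 3 kg, loose: over 15 N shoves it. Origin: centre of underside; x to its back, y to its left end. Left half (y -30 to 106 mm): open well with eggs; right half: flat deck where the cover parks. End deck (y 106 to 160, top z 83 mm) carries the latch. Guide rails along both long edges (outside |x| 55 mm, top z 87 mm)
- cover (a joint): sliding cover of the caddy, a white plastic plate 114 by 146 mm whose top face lies at z = 81 mm in the caddy's frame. Value in m: 0 = fully shut over the well (against its stop), up to 0.115 = pushed open to the right (the caddy's -y). It closes toward the caddy's +y, needs about 2 N and stays where it is left
- cover_rib (a point): middle of the top edge of the cover's upright push rib: 80 mm long in the caddy's x, 10 mm thick in y, top at z = 107 mm in the caddy's frame, standing 26 mm above the plate (its foot is 18 mm thick in y for the lowest 3 mm). At caddy y = -20 mm when shut; moves with the cover
- latch (a joint): latch of the caddy, a flat steel arm that turns about an upright pin on the end deck. Value in rad: 0 = latched, arm along the caddy's -y over the shut cover, against its stop; 1.57 = fully open, arm along the caddy's -x. Seen from above it turns counter-clockwise to latch. It needs about 1 N at the post and stays where it is left
- latch_post (a point): centre of the top of the latch's finger post, an upright black round post of 12 mm diameter near the free end of the arm, 58 mm from the pin's axis; it stands from the arm (top face of arm at z = 96.5 mm) up to z = 129.5 mm in the caddy's frame
- latch_pin (a point): top of the pin about which the latch turns, on the pin's axis; in the caddy's frame at x = 0, y = 132 mm, z = 100.5 mm
- pepper: pepper shaker, upright, 44 mm diameter, 90 mm high, loose, beside the caddy, behind it or off its right end; origin at the centre of its underside; leave alone
- chilli: glass jar with red lid, upright, 58 mm diameter, 86 mm high, loose, beside the caddy, behind it or off its right end; origin at the centre of its underside; leave alone
- tin: flat food tin 63 by 105 by 25 mm, loose, off the left end of the caddy; origin at the centre of its underside; leave alone
- shelf_post (a point): foot of the fixed 22 mm square post under the near right corner of a fixed shelf that hangs 0.49 m above the worktop; the corner lies 12 mm nearer and 41 mm to the right (world -y) of it. From above, the shelf's front edge runs from that corner to the left, slanting 30 degrees toward the robot. Keep arm and wrist out from under the shelf, also on the way in from the left

How it is judged:
On the way, in this order (a step that is already met when the one before it is completed fails the run):
1. the cover is fully shut (within 5 mm) (value of joint cover below 0.005 m), for 0.2 s.
2. the latch lies over the shut cover (within 0.12 rad of its stop) (value of joint latch below 0.12 rad and value of joint cover below 0.005 m), for 0.2 s.
At the end, for the whole second after the job is handed in: The cover is shut within 5 mm, the latch within 0.12 rad of its stop over the cover; the caddy stands level, at rest and within 30 mm of where it was; shaker, jar and tin stand within 30 mm of where they were, not tipped (all of step 2 and distance of each of caddy, pepper, chilli, tin from where it was at the start of the episode below 0.03 m and angle between caddy's own z axis and vertical below 0.05 rad and linear speed of caddy below 0.02 m/s and angle between each of pepper, chilli, tin's own z axis and vertical below 0.2 rad); the robot touches nothing.
It fails at once if the caddy is lifted or tipped (height (world z) of caddy above 0.015 m or angle between caddy's own z axis and vertical above 0.12 rad).
It fails at once if the caddy is shoved more than 30 mm (distance of caddy from where it was at the start of the episode above 0.03 m).
It fails at once if the shaker, the jar or the tin is moved more than 30 mm, lifted or tipped (distance of any of pepper, chilli, tin from where it was at the start of the episode above 0.03 m or angle between any of pepper, chilli, tin's own z axis and vertical above 0.4 rad or height (world z) of any of pepper, chilli, tin above 0.015 m).
It also fails if it takes over 51 s, if anything falls off the work surface, if the arm or the gripper's body presses on something with over 40 N, if the wrist force passes 120 N, or if a joint passes its speed limit or range.

ROBOT

A 7-joint arm with a two-finger parallel gripper is mounted at the origin on a cart in front of the work surface, level with it; the furniture and walls round the work are solid. World frame = base frame: x ahead of the robot, y to its left, z up, the work surface at z = 0. Lengths are in m, angles in rad, forces in N, time in s.
With the tool pointing down it reaches from about 0.4 to 0.9 m from the base axis. Payload 5.6 kg.
Tool frame: the origin (TCP) lies midway between the tips of the shut fingers; the grasp point (between the pads) lies 19 mm behind it (r.grip_depth is the distance from the TCP to the grasp point, in m); z points along the fingers, y is the line along which they close (so a half turn about z gives the same grasp; the last joint's range is limited). The gripper opens to 92 mm and grips with 3 to 60 N. Pads are 20 mm wide; open, the fingers measure 128 mm over their backs; the gripper's body (75 mm by 189 mm) begins 69 mm behind the grasp point.
Start: joints at [-1.196, 0.468, -0.012, 1.603, 0.006, 1.071, -0.056], TCP at [0.264, 0.594, 0.215] pointing down, gripper open.
Joint ranges: [-2.53, 2.53], [-0.31, 2.02], [-1.57, 1.55], [0.28, 2.44], [-1.29, 4.43], [0.15, 1.84], [-2.92, 2.92]. Speed limits (rad/s): [2.57, 2.57, 3.14, 3.14, 3.14, 3.14, 3.14].

INTERFACE

Orientations are given as a 3x3 rotation matrix whose columns are the frame's x, y, z axes.
In Python, from workcell import r, vision, order, outline_of, tip_of gives the robot as it stands. The module is installed in compiled form; this text tells all that it offers.
- The arm moves only by the shell command python3 -m pendant 'ROWS' [FORCE]. ROWS is JSON, one flat list of numbers, 5 for each row, row after row: the shift along the tool's x, y, z each as a share of 4 cm, from -1 to 1, then the turn about the tool's z as a share of 4 degrees, from -1 to 1, then the closure in counts, from 0 (fully open) to 255 (shut). In form: [tx, ty, tz, twist, claw, tx, ty, tz, twist, claw, ...]. A call has 1 to 10 rows; each row shifts and turns the commanded pose from where the row before left it, along the tool's axes as they then stand; what a row does not reach is not made up. A row lasts 1/12 s, in which the tool goes at most 41.7 mm and 7.16 degrees, less where a joint would pass 70% of its speed; a pose out of reach is approached as far as the arm can. A call with a number of a shift or a turn outside -1 to 1 is refused whole. A call with a gripper value outside its range is refused whole. The fingers move at their own pace and stop on an object; FORCE is the grip in N (left out, the last holds). Time passes only in rows, so rows that do not move let the fingers close. It gives the time, the measured TCP pose, the force, the opening and the grip force at its end, in the units of the state.
- r.get_obs(): the state, without advancing time (a new reading comes with each control period).
- vision.grab_frame(name): name is "side" or "top"; returns the picture (420x560x3 uint8, blue, green, red); there is no depth.
- vision.camera_params(name): a dict with "K" (3x3 intrinsics, pixels), "rvec" (rotation vector, rad) and "tvec" (3), from world to camera coordinates, as OpenCV has them. Camera axes: x right, y down, z forward; pixel columns grow to the right and rows downward; lengths in m; the calibration is good to about 2 mm. A picture is of the moment at which its call begins. camera_params takes no time and is no camera call.
- order.job_done(): hands the job in; it is judged then, once.
Trained networks look in the newest picture that a camera, given by its name, has taken for a name from the list of things; names that differ only in an ending like _2 or _b are one class to them, and where a whole thing is asked for, a point or a joint stands for the part that bears it (a point fixed in the world has none). Each returns a list of dicts, best first, with "score" (0 to 1); they miss things now and then, are a little off and sometimes report something else, mostly with a low value. They report only what shows in the picture. A call takes as long as a camera call.
- outline_of(camera, label): "region" (420x560 bool, what is visible of it).
- tip_of(camera, label): "at" ([x, y, z] in m, in world coordinates, good to about 4 mm: a listed point, or the origin of a listed thing).
The state is a dict: "clock": time; "joint_pos": joint angles; "qvel": joint speeds; "effort": joint torques, N m; "tcp_pos": TCP position; "tcp_rot": TCP orientation; "wrist_force": force on the tool from outside, world axes, zero at the start; "wrist_torque": the same for the moment, N m; "width": finger opening in m; "gripper_force": force on a finger pad.
Only numpy, scipy, OpenCV 4.12 (cv2) and the standard library are available. Lean on these libraries where they do the work, as an engineer would, in place of code of your own. Each camera call takes 0.05 s, during which the arm holds its last target. There are 200 camera calls.

## Working session

There is one attempt and no reset: what is moved stays moved. The work goes in short steps, Python scripts to look and compute and a shell command to move; the robot and the scene stay as the last step left them, time stands still between calls to the robot, and variables do not carry over. Pictures are saved under pics/ and viewed, at most 10 in all, crops included, and the job is handed in when it is done.

```bash
mkdir -p pics; python3 - <<'E'
from workcell import r, vision, order, outline_of, tip_of
import cv2,numpy as np
for c in ("top","side"):
    cv2.imwrite(f"pics/{c}0.png",vision.grab_frame(c))
    p=vision.camera_params(c);R=cv2.Rodrigues(np.array(p["rvec"]))[0];print(c,"cam at",-R.T@np.array(p["tvec"]).ravel())
    for n in ("caddy","cover_rib","latch_post","latch_pin","pepper","chilli","tin","shelf_post"):
        print(n,[(np.round(d["at"],3).tolist(),round(d["score"],2)) for d in tip_of(c,n)[:2]])
o=r.get_obs();print(o["clock"],o["tcp_pos"],np.round(o["tcp_rot"],3),o["width"])
E
```

```text
top cam at [ 0.47988794 -0.03263301  1.01187805]
caddy [([0.55, -0.03, -0.001], 0.57), ([0.415, -0.024, 0.131], 0.29)]
cover_rib [([0.654, -0.084, 0.111], 0.85)]
latch_post [([0.416, -0.024, 0.126], 0.56), ([0.434, 0.031, 0.101], 0.51)]
latch_pin [([0.437, 0.028, 0.102], 0.8)]
pepper []
chilli [([0.703, 0.025, 0.0], 0.73)]
tin [([0.362, 0.096, -0.004], 0.92), ([0.417, -0.022, 0.129], 0.48)]
shelf_post []
side cam at [0.21229736 0.39116384 0.69522129]
caddy [([0.555, -0.036, 0.002], 0.91)]
cover_rib [([0.656, -0.085, 0.107], 0.83)]
latch_post [([0.416, -0.022, 0.129], 0.82)]
latch_pin [([0.438, 0.028, 0.105], 0.78)]
pepper [([0.752, -0.144, 0.002], 0.86)]
chilli [([0.702, 0.02, 0.0], 0.68)]
tin []
shelf_post []
0.9 [0.26377513 0.59407286 0.21460045] [[-0.914  0.406  0.   ]
 [ 0.406  0.914  0.   ]
 [-0.     0.    -1.   ]] 0.09197140497927234
```

View pics/top0.png

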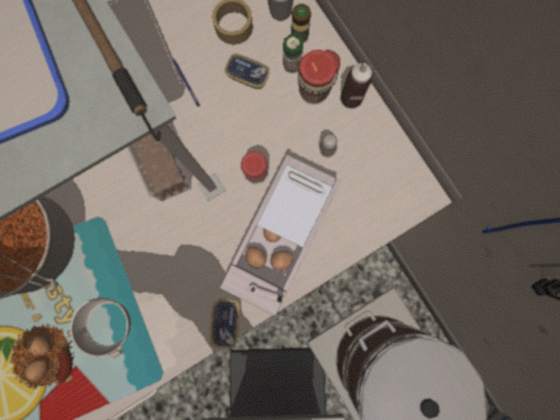

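View pics/side0.png

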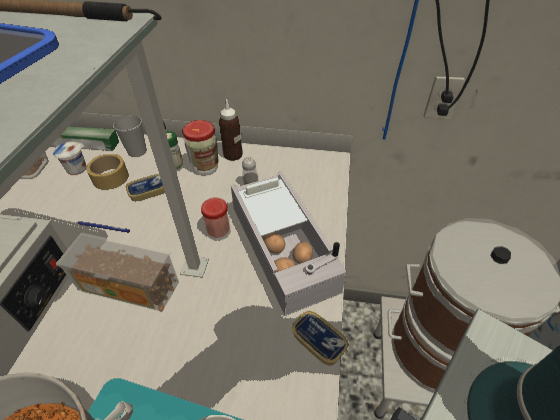

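The top view shows the caddy slanted (rib at about 305,180; latch post about 281,298), with the tin at its left end, the chilli jar behind it and the pepper off its right end. In the side view the shelf post foot is at about (195,267). The rib–pin fit gives caddy y = (-0.888, 0.460), cover about 94 mm open and latch about 1.57 rad. The tool x axis is already within 4° of caddy y.

```bash
cat > h.py <<'E'
from workcell import r, vision, order, outline_of, tip_of
import numpy as np
pin=np.array([.4375,.028]); rib=np.array([.655,-.0845])
uy=(pin-rib)/np.linalg.norm(pin-rib); ux=np.array([uy[1],-uy[0]]); C=pin-.132*uy
W=lambda x,y,z:np.r_[C+x*ux+y*uy,z]
def cad(p): d=np.asarray(p)[:2]-C; return np.round([d@ux,d@uy,p[2]],4)
def to(*pts):
    o=r.get_obs(); R=np.array(o["tcp_rot"]); p=np.array(o["tcp_pos"])
    print("t",round(o["clock"],2),"cad",cad(p),"F",np.round(o["wrist_force"],1),"yaw err deg",round(np.degrees(np.arctan2(R[0,0]*uy[1]-R[1,0]*uy[0],R[:2,0]@uy)),2))
    for q in pts: print("to",np.round(q,3),"shares",np.round(R.T@(q-p)/.04,2)); p=np.array(q)
E
python3 - <<'E'
from h import *
import cv2
for c,px in (("side",(195,267)),("top",(213,187))):
    p=vision.camera_params(c);R=cv2.Rodrigues(np.array(p["rvec"]))[0];o=-R.T@np.array(p["tvec"]).ravel()
    d=R.T@np.linalg.inv(p["K"])@[*px,1];print(c,o-d*o[2]/d[2])
print(C,uy,cad([.752,-.144,0]),cad([.7025,.022,0]),cad([*rib,0]),cad([.416,-.023,0]))
to([.40,.15,.215],[.47,-.16,.2],W(0,-.145,.2))
E
python3 -m pendant '[-0.5,-0.58,0,0.1,255,-0.5,-0.58,0,0.1,255,-0.5,-0.58,0,0.1,255,-0.5,-0.58,0,0.1,255,-0.5,-0.58,0,0.1,255,-0.5,-0.58,0,0.1,255,-0.5,-0.58,0,0.1,255,-0.5,-0.58,0,0.1,255,-0.5,-0.58,0,0,255,-0.5,-0.58,0,0,255]' 10
python3 -c "from h import *;to([.40,.15,.215],[.47,-.16,.2],W(0,-.145,.2))"
```

```text
side [6.71179510e-01 1.27567199e-01 1.11022302e-16]
top [0.67074021 0.12665809 0.        ]
[ 0.55474473 -0.03264383] [-0.88821764  0.45942292] [-0.0083 -0.2264  0.    ] [ 0.1164 -0.1061  0.    ] [ 0.     -0.1129  0.    ] [-0.0552  0.1277  0.    ]
t 0.9 cad [0.423  0.5464 0.2146] F [-0.7  0.1 -0.5] yaw err deg -3.41
to [0.4   0.15  0.215] shares [-7.62 -8.76 -0.01]
to [ 0.47 -0.16  0.2 ] shares [-4.74 -6.37  0.38]
to [ 0.684 -0.099  0.2  ] shares [-4.26  3.55  0.  ]
clock: 1.73
tcp_pos: [0.3436, 0.297, 0.2148]
tcp_rot: [[-0.89, 0.456, 0.0], [0.456, 0.89, 0.001], [-0.0, 0.001, -1.0]]
wrist_force: [0.5, -0.1, -0.0]
width: 0.0274
gripper_force: 0.0
t 1.73 cad [0.1958 0.339  0.2148] F [ 0.5 -0.1 -0. ] yaw err deg -0.22
to [0.4   0.15  0.215] shares [-2.93 -2.63 -0.01]
to [ 0.47 -0.16  0.2 ] shares [-5.09 -6.1   0.37]
to [ 0.684 -0.099  0.2  ] shares [-4.06  3.79  0.  ]
```

```bash
python3 -m pendant '[-0.6,-0.53,0,0,255,-0.6,-0.53,0,0,255,-0.6,-0.53,0,0,255,-0.6,-0.53,0,0,255,-0.6,-0.53,0,0,255,-0.63,-0.75,0,0,255,-0.63,-0.75,0,0,255,-0.63,-0.75,0,0,255,-0.63,-0.75,0,0,255,-0.63,-0.75,0,0,255]'
python3 -m pendant '[-0.63,-0.75,0,0,255,-0.63,-0.75,0,0,255,-0.63,-0.75,0.1,0,255,-0.4,0.2,0.1,0,255,-0.4,0.2,0.1,0,255,-0.4,0.3,0,0,255,0,0,0,0,255]'
python3 -c "from h import *;to(W(0,-.145,.2));print(np.round(r.get_obs()['joint_pos'],2))"
```

```text
clock: 2.57
tcp_pos: [0.4457, -0.0435, 0.2151]
tcp_rot: [[-0.89, 0.456, 0.001], [0.456, 0.89, 0.0], [-0.001, 0.001, -1.0]]
wrist_force: [0.3, 0.0, -0.1]
width: 0.0005
gripper_force: 0.0
clock: 3.15
tcp_pos: [0.5303, -0.1524, 0.2024]
tcp_rot: [[-0.891, 0.454, 0.002], [0.454, 0.891, -0.001], [-0.002, 0.0, -1.0]]
wrist_force: [-0.1, 0.0, 0.2]
width: 0.0006
gripper_force: 0.0
t 3.15 cad [-0.1176 -0.0333  0.2024] F [-0.1  0.   0.2] yaw err deg -0.32
to [ 0.684 -0.099  0.2  ] shares [-2.81  2.93  0.06]
[-0.19  0.33  0.51  1.89 -0.19  0.97  1.5 ]
```

```bash
python3 -m pendant '[-0.4,0.42,0,0,255,-0.4,0.42,0,0,255,-0.4,0.42,0,0,255,-0.4,0.42,0,0,255,-0.4,0.42,0,0,255,-0.4,0.42,0,0,255,-0.4,0.4,0,0,255,0,0,0,0,255,0,0,0,0,255]'
python3 - <<'E'
from h import *
import cv2
to(W(0,-.145,.09));print(np.round(r.get_obs()['joint_pos'],2))
for c in ("top","side"):
    im=vision.grab_frame(c); cv2.imwrite(f"pics/{c}1.png",im)
    print([(cad(d["at"]),round(d["score"],2)) for d in tip_of(c,"cover_rib")[:1]])
E
```

```text
clock: 3.9
tcp_pos: [0.6801, -0.0997, 0.202]
tcp_rot: [[-0.891, 0.455, -0.001], [0.455, 0.891, -0.0], [0.001, -0.001, -1.0]]
wrist_force: [-1.1, -0.2, -0.2]
width: 0.0005
gripper_force: 0.0
t 3.9 cad [-0.002  -0.1422  0.202 ] F [-1.1 -0.2 -0.2] yaw err deg -0.29
to [ 0.684 -0.099  0.09 ] shares [-0.07  0.05  2.8 ]
[-0.22  0.57  0.47  1.54 -0.28  1.1   1.41]
[]
[(array([-0.0002, -0.1121,  0.1079]), 0.83)]
```

View pics/side1.png

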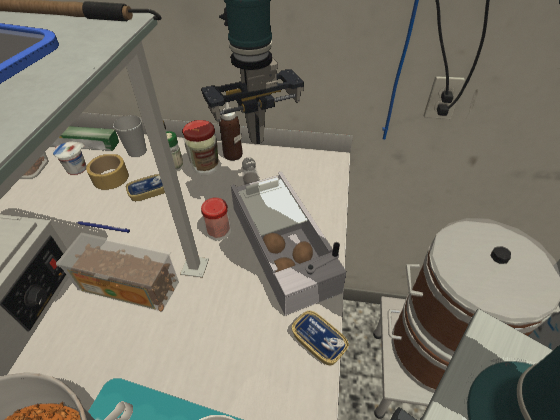

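The side view shows the closed fingers near (257,135), above and behind the rib (265,186). The rib is re-measured at caddy y -112 mm. I'll lower the fingers behind it.

```bash
python3 -m pendant '[-0.03,0.03,0.5,0,255,-0.03,0.02,0.5,0,255,0,0,0.5,0,255,0,0,0.45,0,255,0,0,0.35,0,255,0,0,0.25,0,255,0,0,0.2,0,255,0,0,0,0,255]'
python3 -c "from h import *;to(W(0,-.127,.09),W(0,-.035,.09))"
```

```text
clock: 4.77
tcp_pos: [0.6823, -0.0998, 0.0912]
tcp_rot: [[-0.89, 0.456, -0.002], [0.456, 0.89, 0.0], [0.002, -0.001, -1.0]]
wrist_force: [-0.1, -0.1, -0.0]
width: 0.0004
gripper_force: 0.0
t 4.77 cad [-0.001  -0.1441  0.0912] F [-0.1 -0.1 -0. ] yaw err deg -0.19
to [ 0.668 -0.091  0.09 ] shares [0.43 0.03 0.03]
to [ 0.586 -0.049  0.09 ] shares [2.3  0.01 0.  ]
```

```bash
python3 -m pendant '[0.2,0,0,0,255,0.2,0,0,0,255,0.2,0,0,0,255,0.2,0,0,0,255,0.2,0,0,0,255,0.2,0,0,0,255,0.2,0,0,0,255,0.2,0,0,0,255,0.2,0,0,0,255,0.2,0,0,0,255]'
python3 -c "from h import *;to(W(0,-.035,.09))"
```

```text
clock: 5.6
tcp_pos: [0.6116, -0.0626, 0.0928]
tcp_rot: [[-0.89, 0.456, 0.001], [0.456, 0.89, 0.0], [-0.001, 0.001, -1.0]]
wrist_force: [2.0, 0.3, 1.0]
width: 0.0006
gripper_force: 1.0
t 5.6 cad [-0.0005 -0.0642  0.0928] F [2.  0.3 1. ] yaw err deg -0.22
to [ 0.586 -0.049  0.09 ] shares [0.73 0.01 0.07]
```

```bash
python3 -m pendant '[0.12,0,0,0,255,0.1,0,0,0,255,0.1,0,0,0,255,0.1,0,0,0,255,0.08,0,0,0,255,0.06,0,0,0,255,0,0,0,0,255]'
python3 -c "from h import *;to(W(0,-.035,.09))"
```

```text
clock: 6.18
tcp_pos: [0.5912, -0.0528, 0.0924]
tcp_rot: [[-0.89, 0.456, -0.001], [0.456, 0.89, 0.0], [0.001, -0.0, -1.0]]
wrist_force: [0.6, -0.2, -0.0]
width: 0.0006
gripper_force: 0.0
t 6.18 cad [-0.0011 -0.0417  0.0924] F [ 0.6 -0.2 -0. ] yaw err deg -0.22
to [ 0.586 -0.049  0.09 ] shares [0.17 0.03 0.06]
```

```bash
python3 -m pendant '[0.05,0,0,0,255,0.05,0,0,0,255,0.05,0,0,0,255,0,0,0,0,255]'
python3 -m pendant '[0.05,0,0,0,255,0.04,0,0,0,255,0,0,0,0,255]'
python3 - <<'E'
from h import *
import cv2
to(W(0,-.035,.09))
for c in ("side","top"):
    im=vision.grab_frame(c); cv2.imwrite(f"pics/{c}2.png",im)
    for n in ("cover_rib","latch_pin","caddy"):print([(cad(d["at"]),round(d["score"],2)) for d in tip_of(c,n)[:1]])
E
```

```text
clock: 6.52
tcp_pos: [0.5861, -0.0502, 0.0924]
tcp_rot: [[-0.89, 0.456, -0.001], [0.456, 0.89, 0.0], [0.001, -0.0, -1.0]]
wrist_force: [0.3, -0.1, -0.3]
width: -0.0
gripper_force: 0.2
clock: 6.77
tcp_pos: [0.5831, -0.0486, 0.0925]
tcp_rot: [[-0.89, 0.456, -0.001], [0.456, 0.89, 0.0], [0.001, -0.0, -1.0]]
wrist_force: [0.6, -0.3, -1.5]
width: 0.0003
gripper_force: 0.3
t 6.77 cad [-0.0012 -0.0325  0.0925] F [ 0.6 -0.3 -1.5] yaw err deg -0.21
to [ 0.586 -0.049  0.09 ] shares [-0.06  0.03  0.06]
[(array([ 0.0013, -0.0147,  0.1088]), 0.74)]
[(array([-0.004 ,  0.1319,  0.1059]), 0.97)]
[(array([-0.0015, -0.0005,  0.0054]), 0.83)]
[]
[]
[]
```

View pics/side2.png

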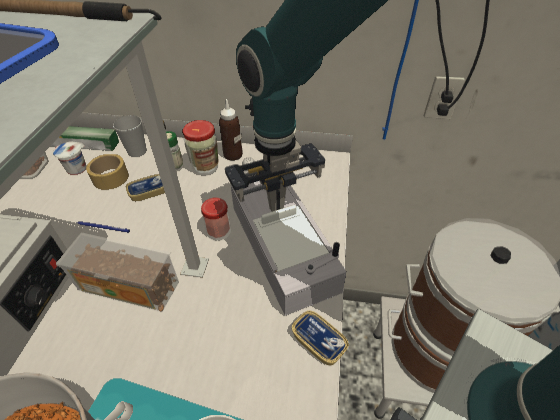

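The cover now covers the well, with the rib at about (275,212). No stop force has shown yet, so I'll nudge on until one does.

```bash
python3 -m pendant '[0.04,0,0,0,255,0.04,0,0,0,255]'
python3 -m pendant '[0.04,0,0,0,255,0.04,0,0,0,255]'
```

```text
clock: 7.33
tcp_pos: [0.5828, -0.0483, 0.0929]
tcp_rot: [[-0.89, 0.457, 0.005], [0.457, 0.89, -0.002], [-0.006, 0.0, -1.0]]
wrist_force: [9.4, -4.3, -6.6]
width: 0.0001
gripper_force: 4.7
clock: 7.5
tcp_pos: [0.5827, -0.0483, 0.0934]
tcp_rot: [[-0.889, 0.457, 0.012], [0.457, 0.889, -0.005], [-0.012, 0.001, -1.0]]
wrist_force: [14.6, -7.2, -11.8]
width: 0.0008
gripper_force: 8.1
```

Firm stop at 16 N and TCP at caddy y -32, so the cover is shut. Next I'll back off, rise and go round to the latch's far side.

```bash
python3 -m pendant '[-0.2,0,0,0,255,-0.25,0,0,0,255,-0.2,0,0,0,255,0,0,-0.4,0,255,0,0,-0.6,0,255,0,0,-0.6,0,255,0,0,-0.6,0,255,0,0,-0.3,0,255,0,0,0,0,255]'
python3 - <<'E'
from h import *
import cv2
to(W(-.058,.158,.19))
for c in ("side",):
    im=vision.grab_frame(c)
    for n in ("cover_rib","latch_pin","latch_post","caddy"):print(n,[(cad(d["at"]),round(d["score"],2)) for d in tip_of(c,n)[:1]])
E
```

```text
clock: 8.25
tcp_pos: [0.6028, -0.0579, 0.1953]
tcp_rot: [[-0.89, 0.456, 0.005], [0.456, 0.89, 0.0], [-0.004, 0.003, -1.0]]
wrist_force: [0.6, -0.5, 0.1]
width: 0.0004
gripper_force: 0.0
t 8.25 cad [-0.0004 -0.0543  0.1953] F [ 0.6 -0.5  0.1] yaw err deg -0.2
to [ 0.388 -0.012  0.19 ] shares [ 5.31 -1.42  0.11]
cover_rib [(array([ 0.0015, -0.0141,  0.1077]), 0.77)]
latch_pin [(array([-0.0025,  0.1312,  0.1003]), 0.92)]
latch_post [(array([-0.0554,  0.1268,  0.1302]), 0.64)]
caddy [(array([-0.002 ,  0.0037,  0.0036]), 0.74)]
```

```bash
python3 -m pendant '[0.5,-0.2,0,0,255,0.6,-0.2,0,0,255,0.6,-0.2,0,0,255,0.6,-0.2,0,0,255,0.6,-0.2,0,0,255,0.6,-0.2,0,0,255,0.6,-0.2,0,0,255,0.6,-0.02,0.1,0,255,0.6,0,0,0,255,0,0,0,0,255]'
python3 -c "from h import *;to(W(-.058,.158,.19),W(-.058,.158,.108));print(np.round(r.get_obs()['joint_pos'],2))"
```

```text
clock: 9.33
tcp_pos: [0.3817, -0.01, 0.1871]
tcp_rot: [[-0.891, 0.454, -0.005], [0.454, 0.891, 0.001], [0.005, -0.001, -1.0]]
wrist_force: [-0.3, -0.4, -1.0]
width: 0.0007
gripper_force: 0.0
t 9.33 cad [-0.0594  0.1641  0.1871] F [-0.3 -0.4 -1. ] yaw err deg -0.34
to [ 0.388 -0.012  0.19 ] shares [-0.15  0.03 -0.07]
to [ 0.388 -0.012  0.108] shares [-0.01  0.    2.05]
[-0.52  0.03  0.47  2.26 -0.02  0.86  1.07]
```

```bash
python3 -m pendant '[-0.05,0.03,0.3,0,255,-0.05,0,0.3,0,255,0,0,0.3,0,255,0,0,0.3,0,255,0,0,0.3,0,255,0,0,0.25,0,255,0,0,0.2,0,255,0,0,0,0,255]'
python3 - <<'E'
from h import *
import cv2
to(W(-.055,.144,.108),W(-.050,.125,.108),W(-.04,.108,.108))
im=vision.grab_frame("side"); cv2.imwrite("pics/side3.png",im[150:350,200:460].repeat(2,0).repeat(2,1))
E
```

```text
clock: 10.0
tcp_pos: [0.3895, -0.0125, 0.109]
tcp_rot: [[-0.89, 0.456, -0.004], [0.456, 0.89, -0.001], [0.003, -0.003, -1.0]]
wrist_force: [-0.1, 0.2, 0.1]
width: 0.0003
gripper_force: 0.0
t 10.0 cad [-0.0581  0.156   0.109 ] F [-0.1  0.2  0.1] yaw err deg -0.2
to [ 0.402 -0.015  0.108] shares [-0.3   0.08  0.02]
to [ 0.421 -0.02   0.108] shares [-0.48  0.12 -0.  ]
to [ 0.44  -0.019  0.108] shares [-0.43  0.25 -0.  ]
```

View pics/side3.png

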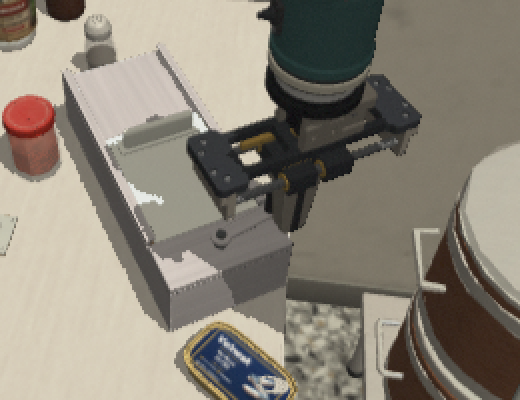

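The crop shows the fingers (about 290,210 in it) outside the latch post, and the cover up against the end deck. I'll push the post along its arc.

```bash
python3 -m pendant '[-0.15,0.02,0,0,255,-0.15,0.03,0,0,255,-0.15,0.03,0,0,255,-0.15,0.04,0,0,255,-0.12,0.04,0,0,255,-0.12,0.05,0,0,255,-0.12,0.07,0,0,255,-0.12,0.09,0,0,255,-0.12,0.09,0,0,255,0,0,0,0,255]'
python3 - <<'E'
from h import *
to(W(-.045,.108,.108))
im=vision.grab_frame("side")
for n in ("latch_pin","latch_post"):print(n,[(cad(d["at"]),round(d["score"],2)) for d in tip_of("side",n)[:1]])
E
```

```text
clock: 10.88
tcp_pos: [0.443, -0.0171, 0.1106]
tcp_rot: [[-0.89, 0.455, 0.001], [0.455, 0.89, 0.0], [-0.001, 0.0, -1.0]]
wrist_force: [0.2, 0.3, -0.5]
width: 0.0004
gripper_force: 0.0
t 10.88 cad [-0.0375  0.1064  0.1106] F [ 0.2  0.3 -0.5] yaw err deg -0.26
to [ 0.438 -0.023  0.108] shares [ 0.04 -0.19  0.07]
latch_pin [(array([0.0002, 0.1339, 0.1039]), 0.58)]
latch_post []
```

```bash
python3 -m pendant '[0.15,0,0,0,255,0.2,-0.1,0,0,255,0,-0.35,0,0,255,0,-0.4,0,0,255,0,-0.35,0,0,255,-0.3,0,0,0,255,-0.35,0,0,0,255,-0.3,0,0,0,255,0,0,0,0,255,0,0,0,0,255]'
python3 - <<'E'
from h import *
import cv2
to(W(-.024,.08,.108))
im=vision.grab_frame("side"); cv2.imwrite("pics/side4.png",im[150:350,200:460].repeat(2,0).repeat(2,1))
for n in ("latch_pin","latch_post"):print(n,[(cad(d["at"]),round(d["score"],2)) for d in tip_of("side",n)[:1]])
E
```

```text
clock: 11.87
tcp_pos: [0.441, -0.0712, 0.1105]
tcp_rot: [[-0.89, 0.456, -0.0], [0.456, 0.89, -0.0], [0.0, -0.0, -1.0]]
wrist_force: [-0.3, 0.4, -0.4]
width: 0.0005
gripper_force: 0.0
t 11.87 cad [-0.0865  0.0833  0.1105] F [-0.3  0.4 -0.4] yaw err deg -0.19
to [ 0.473 -0.017  0.108] shares [-0.09  1.56  0.06]
latch_pin [(array([-0.0014,  0.1331,  0.1011]), 0.77)]
latch_post [(array([-0.0344,  0.0893,  0.1324]), 0.62)]
```

View pics/side4.png

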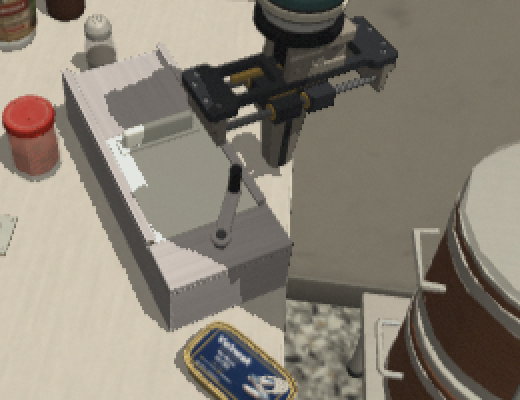

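The latch arm is about half way, with the post at (235,178) in the crop and caddy (-34, 89). The fingers (280,140) are clear on its near side, so I'll push toward caddy +x.

```bash
python3 -m pendant '[-0.02,0.2,0,0,255,-0.03,0.2,0,0,255,-0.03,0.2,0,0,255,0,0.2,0,0,255,0,0.18,0,0,255,0,0.15,0,0,255,0,0.12,0,0,255,0,0.1,0,0,255,0,0.06,0,0,255,0,0,0,0,255]'
python3 -c "from h import *;to(W(-.024,.08,.108))"
```

```text
clock: 12.85
tcp_pos: [0.4696, -0.0216, 0.1105]
tcp_rot: [[-0.89, 0.455, -0.0], [0.455, 0.89, 0.001], [0.001, 0.0, -1.0]]
wrist_force: [0.5, 0.5, 0.0]
width: 0.0007
gripper_force: 0.0
t 12.85 cad [-0.0293  0.0807  0.1105] F [0.5 0.5 0. ] yaw err deg -0.28
to [ 0.473 -0.017  0.108] shares [-0.02  0.13  0.06]
```

```bash
python3 -m pendant '[0,0.05,0,0,255,0,0.05,0,0,255,0,0,0,0,255]'
python3 -m pendant '[0,0.04,0,0,255,0,0.04,0,0,255,0,0,0,0,255]'
python3 -c "from h import *;to(W(-.024,.08,.108))"
```

```text
clock: 13.1
tcp_pos: [0.4715, -0.0187, 0.1106]
tcp_rot: [[-0.89, 0.456, -0.0], [0.456, 0.89, 0.0], [0.0, 0.0, -1.0]]
wrist_force: [0.2, -0.2, -0.7]
width: 0.0003
gripper_force: 0.2
clock: 13.35
tcp_pos: [0.4731, -0.016, 0.1106]
tcp_rot: [[-0.89, 0.456, 0.0], [0.456, 0.89, 0.0], [-0.0, 0.0, -1.0]]
wrist_force: [0.1, -0.6, 0.2]
width: 0.0006
gripper_force: 0.2
t 13.35 cad [-0.0227  0.0802  0.1106] F [ 0.1 -0.6  0.2] yaw err deg -0.22
to [ 0.473 -0.017  0.108] shares [-0.   -0.03  0.07]
```

```bash
python3 -m pendant '[0,0.04,0,0,255,0,0.04,0,0,255]'
python3 -m pendant '[0,0.04,0,0,255,0,0.04,0,0,255]'
python3 -c "from h import *;to(W(-.024,.08,.108))"
```

```text
clock: 13.52
tcp_pos: [0.4744, -0.0134, 0.1106]
tcp_rot: [[-0.89, 0.456, 0.0], [0.456, 0.89, -0.0], [-0.0, 0.0, -1.0]]
wrist_force: [0.8, -0.8, 0.1]
width: 0.0004
gripper_force: 0.4
clock: 13.68
tcp_pos: [0.4749, -0.0126, 0.1105]
tcp_rot: [[-0.889, 0.457, -0.002], [0.457, 0.889, -0.003], [0.001, -0.003, -1.0]]
wrist_force: [-3.9, -10.2, 5.0]
width: 0.0
gripper_force: 5.7
t 13.68 cad [-0.0189  0.0801  0.1105] F [ -3.9 -10.2   5. ] yaw err deg -0.15
to [ 0.473 -0.017  0.108] shares [-0.   -0.13  0.06]
```

Stop reached (11 N). Back off, rise and check.

```bash
python3 -m pendant '[0,-0.15,0,0,255,0,-0.3,0,0,255,0,-0.4,0,0,255,0,-0.4,0,0,255,0,0,-0.5,0,255,0,0,-0.6,0,255,0,0,-0.6,0,255,0,0,-0.3,0,255,0,0,0,0,255]'
python3 - <<'E'
from h import *
import cv2
to()
for c in ("side","top"):
    im=vision.grab_frame(c); cv2.imwrite(f"pics/{c}5.png",im[150:350,200:460].repeat(2,0).repeat(2,1))
    for n in ("cover_rib","latch_pin","latch_post","caddy","pepper","chilli","tin"):print(n,[(cad(d["at"]),round(d["score"],2)) for d in tip_of(c,n)[:1]])
E
```

```text
clock: 14.43
tcp_pos: [0.4545, -0.0552, 0.193]
tcp_rot: [[-0.89, 0.456, 0.005], [0.456, 0.89, 0.002], [-0.004, 0.004, -1.0]]
wrist_force: [0.2, 0.3, 0.3]
width: 0.0005
gripper_force: 0.0
t 14.43 cad [-0.0661  0.0786  0.193 ] F [0.2 0.3 0.3] yaw err deg -0.19
cover_rib [(array([ 0.0006, -0.0121,  0.1069]), 0.66)]
latch_pin [(array([0.0025, 0.1355, 0.1045]), 0.78)]
latch_post [(array([0.0008, 0.0787, 0.1262]), 0.77)]
caddy [(array([-0.0016,  0.0039,  0.0053]), 0.97)]
pepper [(array([-0.0102, -0.2297,  0.001 ]), 0.6)]
chilli [(array([ 0.1163, -0.106 ,  0.002 ]), 0.69)]
tin [(array([0.0328, 0.2372, 0.0003]), 0.63)]
cover_rib []
latch_pin [(array([-0.0006,  0.1343,  0.1037]), 0.81)]
latch_post []
caddy [(array([0.0022, 0.001 , 0.0015]), 0.8)]
pepper [(array([-0.0152, -0.2296,  0.0012]), 0.53)]
chilli [(array([ 0.1195, -0.1015,  0.0009]), 0.66)]
tin [(array([ 0.0246,  0.2281, -0.0017]), 0.86)]
```

View pics/side5.png

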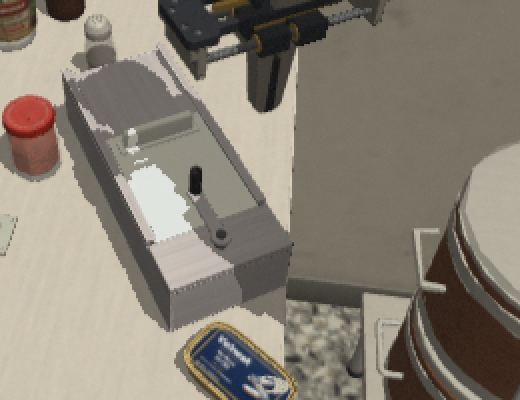

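The latch arm lies along the cover, with the post (195,180) in line with the pin (221,237). The cover is shut and the neighbours haven't moved, so I'll hand in.

```bash
python3 -c "from h import *;print(order.job_done())"
```

```text
the job is handed in; nothing more can be done
None
```

I pushed the cover shut against its stop, then the latch round over it to its own stop. The caddy shifted only a few millimetres and the shaker, jar and tin measured where they started. I handed in at about 14.5 s; no verdict came back.

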